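# Set the flip tags on a lab stock board

## Robot

A 6-joint arm with a two-finger parallel gripper is mounted at the origin on the work surface. World frame = base frame: x ahead of the robot, y to its left, z up, the work surface at z = 0. Lengths are in m, angles in degrees, forces in N, time in s.
With the tool pointing down it reaches from about 0.275 to 0.725 m from the base axis. Payload 15.9 kg.
Tool frame: the origin (TCP) lies between the finger pads; the fingertips stand 19 mm ahead of it and the grasp point (between the pads) is the TCP; z points along the fingers, y is the direction in which the jaws open and shut (so a half turn about z gives the same grasp; the last joint's range is limited). The gripper opens to 85 mm and grips with 20 to 120 N. Pads are 22 mm wide; open, the fingers measure 114 mm over their backs; the gripper's body (76 mm by 85 mm) begins 54 mm behind the grasp point. The pads swing forward as they close: fully open they stand 13 mm farther back than shut.
Start: joints at [-74.141, 12.198, -1.971, 75.831, 0, 90], TCP at [0.137, -0.481, 0.25] pointing down, gripper open.
Joint ranges: [-170.91, 170.91], [-42.67, 98.43], [-65.05, 77.54], [-120.47, 116.71], [-90, 82.35], [-180, 180]. Speed limits (degrees/s): [108.29, 108.29, 136.94, 147.25, 180, 180].

## Interface

Orientations are given as [roll, pitch, yaw] about the fixed x, y, z axes, in that order (R = Rz(yaw) Ry(pitch) Rx(roll)).
In Python, from workcell import ctrl gives the robot as it stands. The module is installed in compiled form; this text tells all that it offers.
- The arm moves only by the tool step_arm, never from a script. Its argument "increments" is a list of rows, each a list of 6 numbers: the shift along the tool's x, y, z in m, then the turn, a rotation vector about the tool's x, y, z in degrees. A call has 1 to 20 rows; each row shifts and turns the pose as measured when the row begins, along the tool's axes as they then stand; what a row does not reach is not made up. A row lasts 1/8 s, in which the tool goes at most 62.5 mm and 10.7 degrees, less where a joint would pass 70% of its speed; a pose out of reach is approached as far as the arm can. A call with a gripper value outside its range is refused whole. "claw" is the gripper's target within -1 to 1 (fully open at 1, half-way at 0, shut at -1), set as the call begins (left out, the last holds). The fingers move at their own pace and stop on an object; the grip force is fixed at half the most. Time passes only in rows, so rows that do not move let the fingers close. It gives the time, the measured TCP pose, the force and the opening at its end, in the units of the state.
- ctrl.observe(): the state, without advancing time (a new reading comes with each control period).
- ctrl.get_image(name): name is "side" or "top"; returns (picture, depth): 400x640x3 uint8, red, green, blue; 400x640 float32, m along the optical axis (not along the pixel's ray), 0 where there is no reading.
- ctrl.camera_model(name): a dict with "mtx" (3x3 intrinsics, pixels), "world_from_camera" (4x4, takes a point from camera to world coordinates). Camera axes: x right, y down, z forward; pixel columns grow to the right and rows downward; lengths in m; the calibration is good to about 2 mm. A picture is of the moment at which its call begins. camera_model takes no time and is no camera call.
- ctrl.job_done(): hands the job in, once; it reports no verdict.
The state is a dict: "t": time; "q": joint angles; "joint_vel": joint speeds; "effort": joint torques, N m; "position": TCP position; "ee_rot": TCP orientation; "ft_force": force on the tool from outside, world axes, zero at the start; "wrist_torque": the same for the moment, N m; "opening": finger opening in m.
Only numpy, scipy, OpenCV 4.12 (cv2) and the standard library are available. Lean on these libraries where they do the work, as an engineer would, in place of code of your own. Each camera call takes 0.05 s, during which the arm holds its last target.

## Task

On the lab stock board every bin has a hinged flip tag in its own lane. With a fingertip, gently push over the tags that are wrong, so that every bin packed full of tubes has its tag lying green face up and the one that has run out (a single tube left on its floor) has its tag lying red face up. Do not pinch or press hard on a tag, grasp or lift nothing, and leave the bins and the other things on the bench where they stand.

Things in the scene. Friction and masses are not known exactly. Their poses are not given: they have to be found in the camera images.
- board: fixed white stock board lying flat, 300 x 420 mm, 12 mm thick. Origin on its underside, on the line of the tag stands; x points from the bins to the tags (roughly away from the robot), y along the row. Grey lines part it into four lanes 98 mm wide along y, each with one bin (x about -150 mm) and one flip tag (x = 0). Clear: 105 mm from hinge line to bin wall; 80 mm beyond the tags
- stand_a: fixed aluminium foot of flip tag a, in any lane. Origin at the centre of its underside, on the board's top (z = 12 mm); axes parallel to the board's. 26 x 60 mm, 6 mm high, with an ear at each end (12 x 4 mm, tops 27 mm above the origin, at y = +-27.5 mm); the hinge axle runs along y, 22 mm above the origin
- tag_a (a joint): hinge of the tag on stand_a, rad: leaf 46 mm wide, 4 mm thick; its free edge, 51 mm from the axle, is a free-turning roller sleeve 8 mm thick. 0 = upright; + = leaning to the stand's +x, green face on top; - = leaning to -x (to the bins), red on top. Stops at +-1.2: edge then 48 mm from the hinge line, 40 mm above the board. Swings freely, falls to the stop on the side where it is let go; a level push of 1-2 N on the sleeve turns it
- stand_b: fixed aluminium foot of flip tag b, in any lane. Origin at the centre of its underside, on the board's top (z = 12 mm); axes parallel to the board's. 26 x 60 mm, 6 mm high, with an ear at each end (12 x 4 mm, tops 27 mm above the origin, at y = +-27.5 mm); the hinge axle runs along y, 22 mm above the origin
- tag_b (a joint): hinge of the tag on stand_b, rad: leaf 46 mm wide, 4 mm thick; its free edge, 51 mm from the axle, is a free-turning roller sleeve 8 mm thick. 0 = upright; + = leaning to the stand's +x, green face on top; - = leaning to -x (to the bins), red on top. Stops at +-1.2: edge then 48 mm from the hinge line, 40 mm above the board. Swings freely, falls to the stop on the side where it is let go; a level push of 1-2 N on the sleeve turns it
- stand_c: fixed aluminium foot of flip tag c, in any lane. Origin at the centre of its underside, on the board's top (z = 12 mm); axes parallel to the board's. 26 x 60 mm, 6 mm high, with an ear at each end (12 x 4 mm, tops 27 mm above the origin, at y = +-27.5 mm); the hinge axle runs along y, 22 mm above the origin
- tag_c (a joint): hinge of the tag on stand_c, rad: leaf 46 mm wide, 4 mm thick; its free edge, 51 mm from the axle, is a free-turning roller sleeve 8 mm thick. 0 = upright; + = leaning to the stand's +x, green face on top; - = leaning to -x (to the bins), red on top. Stops at +-1.2: edge then 48 mm from the hinge line, 40 mm above the board. Swings freely, falls to the stop on the side where it is let go; a level push of 1-2 N on the sleeve turns it
- stand_d: fixed aluminium foot of flip tag d, in any lane. Origin at the centre of its underside, on the board's top (z = 12 mm); axes parallel to the board's. 26 x 60 mm, 6 mm high, with an ear at each end (12 x 4 mm, tops 27 mm above the origin, at y = +-27.5 mm); the hinge axle runs along y, 22 mm above the origin
- tag_d (a joint): hinge of the tag on stand_d, rad: leaf 46 mm wide, 4 mm thick; its free edge, 51 mm from the axle, is a free-turning roller sleeve 8 mm thick. 0 = upright; + = leaning to the stand's +x, green face on top; - = leaning to -x (to the bins), red on top. Stops at +-1.2: edge then 48 mm from the hinge line, 40 mm above the board. Swings freely, falls to the stop on the side where it is let go; a level push of 1-2 N on the sleeve turns it
- full_bin_a: loose grey open bin 80 x 78 mm, 46 mm high, origin at the centre of its underside, standing on the board in any of the four lanes; full: packed with 16 upright tubes with orange caps, cap tops 54 mm above its underside
- full_bin_b: loose grey open bin 80 x 78 mm, 46 mm high, origin at the centre of its underside, standing on the board in any of the four lanes; full: packed with 16 upright tubes with blue caps, cap tops 54 mm above its underside
- full_bin_c: loose grey open bin 80 x 78 mm, 46 mm high, origin at the centre of its underside, standing on the board in any of the four lanes; full: packed with 16 upright tubes with yellow caps, cap tops 54 mm above its underside
- empty_bin: loose grey open bin 80 x 78 mm, 46 mm high, origin at the centre of its underside, standing on the board in any of the four lanes; run out: only one tube lies on its floor, so it is not full
- reagent_bottle: bystander: loose glass bottle with blue cap, 70 mm diameter, 150 mm high, standing left of the board; origin at the centre of its underside
- tip_box: bystander: loose blue pipette-tip box 82 x 117 mm, 60 mm high, right of the board; origin at the centre of its underside
- tube_rack: bystander: loose white tube rack 50 x 140 mm, 60 mm high, beyond the board; origin at the centre of its underside

How it is judged:
By the outcome, as a careful person would: the job done as asked, in the order asked, and still so for the second after the job is handed in, with the robot touching nothing.
It also fails if it takes over 64 s, if anything falls off the work surface, if the arm or the gripper's body presses on something with over 40 N, if the wrist force passes 120 N, or if a joint passes its speed limit or range.

## Working session

There is one attempt and no reset: what is moved stays moved. The work goes in short steps, Python scripts to look and compute and a tool call to move; the robot and the scene stay as the last step left them, time stands still between calls to the robot, and variables do not carry over. Pictures are saved under pics/ and viewed, and the job is handed in when it is done.

Besides the shell and the picture viewer there is one more tool, called after "Call:" by a JSON object that holds its "fn" and its "kwargs". step_arm: Moves the arm, as the interface text tells. Its arguments: {"type":"object","properties":{"increments":{"type":"array","items":{"type":"array","items":{"type":"number"}}},"claw":{"type":"number"}},"required":["increments"]}

```bash
mkdir -p pics
cat > h.py <<'E'
import numpy as np,cv2
from workcell import ctrl
def shot(n,f):
    im,d=ctrl.get_image(n); cv2.imwrite('pics/'+f+'.png',im[:,:,::-1]); np.save('pics/'+f+'.npy',d); return im,d
def w(n,d,u,v):
    m=ctrl.camera_model(n);K=m['mtx'];T=np.array(m['world_from_camera'])
    z=d[v,u] if not np.isscalar(d) else d
    p=np.linalg.inv(K)@np.array([u,v,1])*z
    return (T@np.r_[p,1])[:3]
E
python3 - <<'E'
from h import *
shot('top','t0');shot('side','s0')
print(ctrl.observe())
for n in('top','side'):print(ctrl.camera_model(n))
E
```

```text
{'t': 0.1, 'q': array([-7.41393566e+01,  1.22250964e+01, -2.00378454e+00,  7.58332186e+01,
        1.03661793e-03,  9.00001636e+01]), 'joint_vel': array([-0.15182004, -0.09473159,  0.08890056,  0.00561719,  0.08975846,
       -0.02006241]), 'effort': array([-2.35326232e-03, -6.87242961e+01,  4.87809026e+01,  1.19780810e-02,
       -7.02128182e-05,  3.96005294e-05]), 'position': array([ 0.1365733 , -0.48067762,  0.24984447]), 'ee_rot': array([-1.79937900e+02, -1.03643996e-03,  1.58604787e+01]), 'ft_force': array([0.41989712, 0.18903445, 0.25334141]), 'wrist_torque': array([ 0.03521982,  0.01149675, -0.00873588]), 'opening': 0.08533100992670077}
{'mtx': array([[437.98620928,   0.        , 320.78728139],
       [  0.        , 437.98620928, 202.14218199],
       [  0.        ,   0.        ,   1.        ]]), 'world_from_camera': array([[ 0.02217658, -0.99307585,  0.11536273,  0.4440997 ],
       [-0.99955911, -0.01974541,  0.02217457, -0.00854543],
       [-0.01974314, -0.11580363, -0.99307589,  1.07562374],
       [ 0.        ,  0.        ,  0.        ,  1.        ]])}
{'mtx': array([[496.3013888 ,   0.        , 320.53466537],
       [  0.        , 496.3013888 , 201.21973109],
       [  0.        ,   0.        ,   1.        ]]), 'world_from_camera': array([[-0.81979485, -0.36392866,  0.44214515, -0.11418754],
       [-0.57262414,  0.51264581, -0.63976235,  0.99377575],
       [ 0.006164  , -0.77765687, -0.62865873,  1.0465629 ],
       [ 0.        ,  0.        ,  0.        ,  1.        ]])}
```

View pics/t0.png

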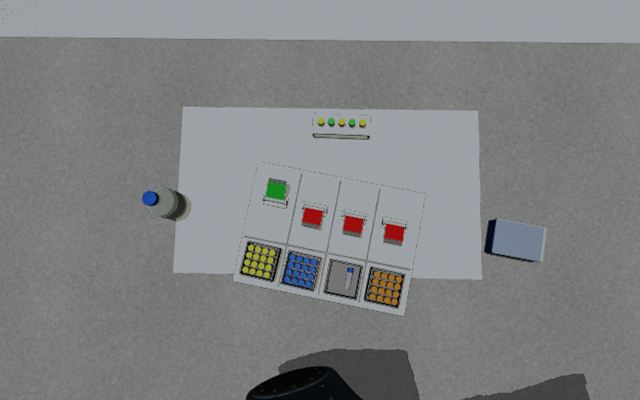

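View pics/s0.png

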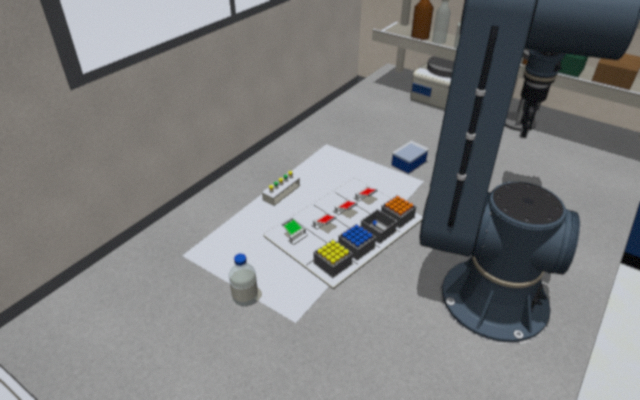

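The top view shows lanes left to right, each with its bin and tag:

| Bin | Bin pixel | Tag | Tag pixel | Verdict |
|---|---|---|---|---|
| Yellow, full | (260,260) | green | (276,190) | right |
| Blue, full | (301,271) | red | (313,216) | wrong |
| Nearly empty, one tube | (343,279) | red | (353,224) | right |
| Orange, full | (385,287) | red | (395,233) | wrong |

The blue and orange tags must be pushed over to +x. Next I'll measure them.

Run:
```python
from h import *
im=cv2.imread('pics/t0.png')[:,:,::-1].astype(int);d=np.load('pics/t0.npy')
cv2.imwrite('pics/t0z.png',cv2.resize(cv2.imread('pics/t0.png')[150:325,225:435],None,fx=3.4,fy=3.4,interpolation=cv2.INTER_CUBIC))
r,g,b=im[...,0],im[...,1],im[...,2]
for nm,m in(('red',(r>150)&(g<70)&(b<70)),('green',(g>110)&(r<70)&(b<80))):
    n,l,s,c=cv2.connectedComponentsWithStats(m.astype(np.uint8))
    for i in range(1,n):
        if s[i,4]<80: continue
        vs,us=np.where(l==i);P=np.array([w('top',d,u,v) for u,v in zip(us,vs)])
        rc=cv2.minAreaRect((P[:,:2]*1000).astype(np.float32))
        print(nm,c[i],s[i,4],'mean',P.mean(0).round(4),'z',P[:,2].min().round(3),P[:,2].max().round(3),rc)
# board corners
for u,v in((258,163),(424,193),(405,315),(234,281)):
    # intersect with z=.012
    m=ctrl.camera_model('top');T=np.array(m['world_from_camera']);ray=T[:3,:3]@np.linalg.inv(m['mtx'])@np.array([u,v,1])
    print('corner',(T[:3,3]+ray*(0.012-T[2,3])/ray[2]).round(4))
for n,u,v in(('yel',260,260),('blu',301,271),('emp',343,279),('ora',385,287)): 
    print(n,np.mean([w('top',d,u+i,v+j) for i in range(-10,11) for j in range(-10,11)],0).round(4))
```

```text
red [312.26556017 215.63900415] 241 mean [0.5312 0.0339 0.0469] z 0.034 1.076 ((496.0780334472656, 26.17327117919922), (115.52647399902344, 47.7718391418457), 11.275008201599121)
red [352.94672131 223.81967213] 244 mean [ 0.5142 -0.0624  0.0429] z 0.034 0.053 ((514.2899169921875, -62.4700927734375), (42.09513854980469, 32.64661407470703), 79.49219512939453)
red [394.    231.896] 250 mean [ 0.4969 -0.1584  0.0472] z 0.035 1.076 ((483.7364807128906, -93.41520690917969), (43.74244689941406, 182.16033935546875), 11.531133651733398)
green [275.38461538 190.3956044 ] 273 mean [0.59   0.1234 0.0434] z 0.033 0.053 ((590.0748291015625, 123.69020080566406), (42.918609619140625, 34.629268646240234), 80.2856216430664)
corner [0.6622 0.173  0.012 ]
corner [ 0.5951 -0.2361  0.012 ]
corner [ 0.3029 -0.1899  0.012 ]
corner [0.3727 0.2196 0.012 ]
yel [0.4249 0.1523 0.054 ]
blu [0.4019 0.0565 0.0517]
emp [ 0.384  -0.0418  0.0199]
ora [ 0.3699 -0.1375  0.0511]
```

View pics/t0z.png

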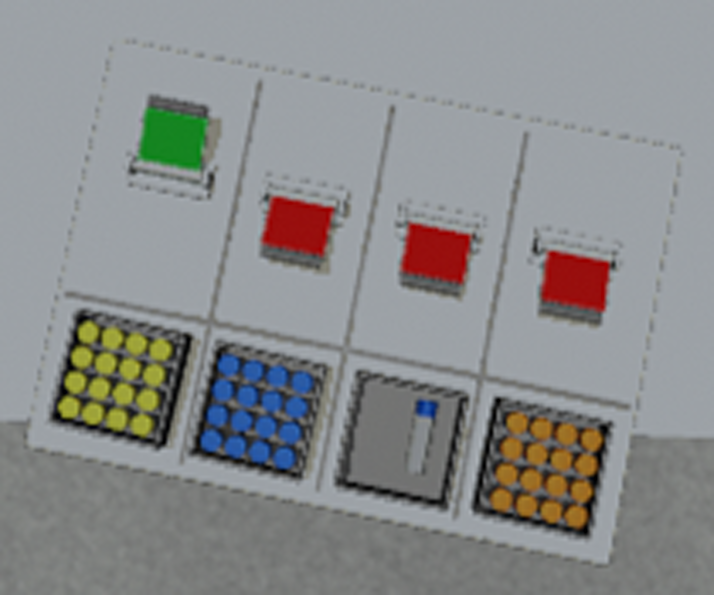

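Call:
{"fn": "step_arm", "kwargs": {"increments": [[0.0386,-0.0236,0,0,0,0],[0.0386,-0.0236,0,0,0,0],[0.0386,-0.0236,0,0,0,0],[0.0386,-0.0236,0,0,0,0],[0.0386,-0.0236,0,0,0,0],[0.0386,-0.0236,0,0,0,0],[0.0386,-0.0236,0,0,0,0],[0.0386,-0.0236,0,0,0,0],[0.0386,-0.0236,0,0,0,0],[0.0386,-0.0236,0,0,0,0],[0,0,0,0,0,8.7],[0,0,0,0,0,8.7],[0,0,0,0,0,8.7],[0,0,0,0,0,0],[0,0,0,0,0,0]], "claw": -1}}

```text
t: 1.98
position: [0.4514, -0.1355, 0.2462]
ee_rot: [-179.8, 0.4, -10.7]
ft_force: [-0.5, 0.5, -0.1]
opening: -0.0001
```

Call:
{"fn": "step_arm", "kwargs": {"increments": [[-0.005,0.0144,0,0,0,0],[0,0,0.04,0,0,0],[0,0,0.04,0,0,0],[0,0,0.03,0,0,0],[0,0,0,0,0,0],[0,0,0,0,0,0]]}}

```text
t: 2.72
position: [0.4416, -0.1526, 0.1352]
ee_rot: [-179.8, 0.2, -10.3]
ft_force: [0.5, -0.4, 0.5]
opening: -0.0001
```

Run:
```python
from h import *
im,d=shot('side','s1');print(ctrl.observe()['position'],ctrl.observe()['ee_rot'])
m=ctrl.camera_model('side');T=np.linalg.inv(m['world_from_camera'])
def pr(p):
    c=T@np.r_[p,1];q=m['mtx']@c[:3];return (q[:2]/q[2]).round(1)
p=ctrl.observe()['position'];print('tip19',pr(p-[0,0,.019]),'tip32',pr(p-[0,0,.032]))
cv2.imwrite('pics/s1z.png',cv2.resize(im[120:270,290:450,::-1],None,fx=4,fy=4,interpolation=cv2.INTER_CUBIC))
```

```text
[ 0.44162495 -0.15251836  0.13518768] [-179.85158776    0.23520313  -10.28737999]
tip19 [382.4 180.1] tip32 [382.1 183.4]
```

View pics/s1z.png

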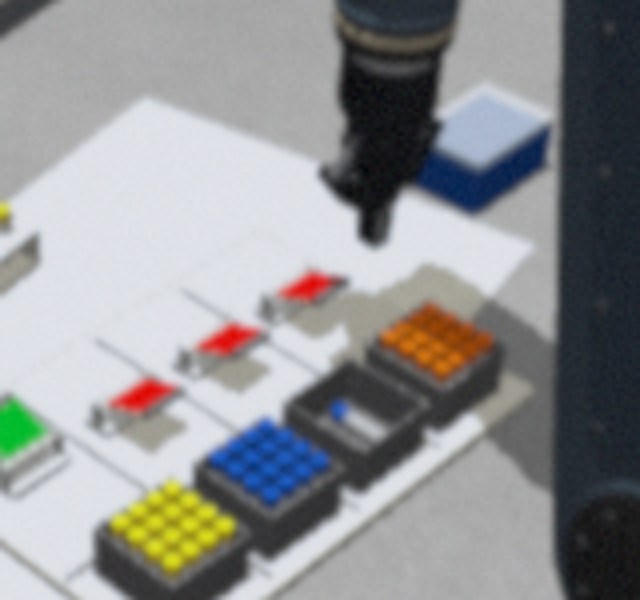

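The side view shows the tip at about pixel (383,181). That matches the model for tips 19 mm ahead, and the tip sits in the gap between the orange bin and its tag. I'll descend there.

Call:
{"fn": "step_arm", "kwargs": {"increments": [[0.0014,-0.0042,0.02,0,0,0],[0,0,0.02,0,0,0],[0,0,0.015,0,0,0],[0,0,0.01,0,0,0],[0,0,0,0,0,0],[0,0,0,0,0,0]]}}

```text
t: 3.52
position: [0.4482, -0.1505, 0.0752]
ee_rot: [-180.0, -0.4, -10.2]
ft_force: [-0.1, 0.3, -0.3]
opening: -0.0
```

Call:
{"fn": "step_arm", "kwargs": {"increments": [[-0.003,0,0.005,0,0,0],[0,0,0.004,0,0,0],[0,0,0,0,0,0]]}}

```text
t: 3.9
position: [0.4456, -0.1501, 0.0665]
ee_rot: [-180.0, -0.4, -10.2]
ft_force: [0.2, 0.2, 0.9]
opening: 0.0005
```

Call:
{"fn": "step_arm", "kwargs": {"increments": [[0.005,0,0,0,0,0],[0.005,0,0,0,0,0],[0.005,0,0,0,0,0],[0.004,0,0,0,0,0],[0.004,0,0,0,0,0],[0.004,0,-0.001,0,0,0],[0.004,0,-0.001,0,0,0],[0.004,0,-0.002,0,0,0]]}}

```text
t: 4.9
position: [0.4826, -0.1567, 0.071]
ee_rot: [-180.0, -0.4, -10.2]
ft_force: [-0.7, 0.1, -0.4]
opening: 0.0001
```

Call:
{"fn": "step_arm", "kwargs": {"increments": [[0.004,0,-0.002,0,0,0],[0.004,0,-0.002,0,0,0],[0.004,0,-0.002,0,0,0],[0.004,0,-0.002,0,0,0],[0.004,0,-0.002,0,0,0],[0.004,0,-0.002,0,0,0],[0.004,0,0,0,0,0],[0.004,0,0,0,0,0],[0,0,0,0,0,0]]}}

```text
t: 6.02
position: [0.5167, -0.1629, 0.0844]
ee_rot: [-180.0, -0.5, -10.2]
ft_force: [0.6, 0.4, 0.2]
opening: 0.0002
```

Run:
```python
from h import *
im,d=shot('side','s2')
cv2.imwrite('pics/s2z.png',cv2.resize(im[120:270,290:450,::-1],None,fx=4,fy=4,interpolation=cv2.INTER_CUBIC))
```

```text
(no output)
```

View pics/s2z.png

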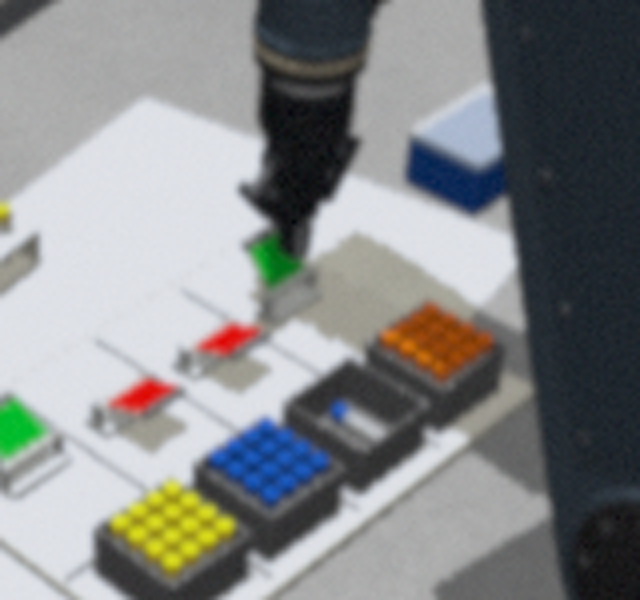

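The side view shows the orange-lane tag past upright with its green face up, at zoomed (275,258). I'll lift away and move across to the blue lane.

Call:
{"fn": "step_arm", "kwargs": {"increments": [[-0.003,0,-0.02,0,0,0],[0,0,-0.03,0,0,0],[0,0,-0.03,0,0,0],[-0.01,-0.028,0,0,0,0],[-0.01,-0.028,0,0,0,0],[-0.01,-0.028,0,0,0,0],[-0.01,-0.028,0,0,0,0],[-0.01,-0.028,0,0,0,0],[-0.01,-0.028,0,0,0,0],[-0.01,-0.028,0,0,0,0],[0,0,0,0,0,0],[0,0,0,0,0,0]]}}

```text
t: 7.58
position: [0.4611, -0.0209, 0.1691]
ee_rot: [-176.5, -0.4, -4.7]
ft_force: [-0.0, -0.3, 0.8]
opening: 0.0001
```

```bash
cat > go.py <<'E'
import sys
from h import *
from scipy.spatial.transform import Rotation as R
s=ctrl.observe();r=R.from_euler('xyz',s['ee_rot'],degrees=True)
t=np.array([float(a) for a in sys.argv[1:4]])
print(s['t'],s['position'].round(4),s['ee_rot'].round(2),'shift',r.inv().apply(t-s['position']).round(4),'rot',(r.inv()*R.from_euler('xyz',[180,0,-10.3],degrees=True)).as_rotvec(degrees=True).round(2))
E
python3 go.py 0.4793 0.0435 0.16
```

```text
7.575 [ 0.4611 -0.0209  0.1691] [-176.54   -0.35   -4.75] shift [ 0.0128 -0.065   0.0132] rot [-3.47 -0.18  5.56]
```

Call:
{"fn": "step_arm", "kwargs": {"increments": [[0,0,0,-3.47,-0.18,5.56],[0.002,-0.0155,0,0,0,0],[0.002,-0.0155,0,0,0,0],[0.002,-0.0155,0,0,0,0],[0.002,-0.0155,0,0,0,0],[0,0,0,0,0,0],[0,0,0,0,0,0]]}}

```text
t: 8.45
position: [0.4697, -0.0263, 0.1714]
ee_rot: [-176.7, 0.0, -5.2]
ft_force: [-0.7, 0.6, -0.6]
opening: -0.0
```

```bash
python3 go.py 0.4793 0.0435 0.11
```

```text
8.45 [ 0.4697 -0.0263  0.1714] [-1.7674e+02  3.0000e-02 -5.2000e+00] shift [ 0.0033 -0.0667  0.0653] rot [-3.25  0.18  5.1 ]
```

Run:
```python
from h import *
s=ctrl.observe();print(s['q'].round(2),s['effort'].round(1),s['ft_force'],s['wrist_torque'].round(2),s['joint_vel'].round(2))
im,d=shot('side','s3');cv2.imwrite('pics/s3z.png',cv2.resize(im[60:300,220:540,::-1],None,fx=2.5,fy=2.5,interpolation=cv2.INTER_CUBIC))
shot('top','t3')
```

```text
[ -5.25  10.49 -15.73  63.82   3.26 179.94] [  0.2 -63.9  46.9  -0.    0.3  -0. ] [-0.73663673  0.57229298 -0.64512636] [-0.03  0.01  0.  ] [ 0.31 -0.06  0.09 -0.03  0.16 -0.04]
```

View pics/s3z.png

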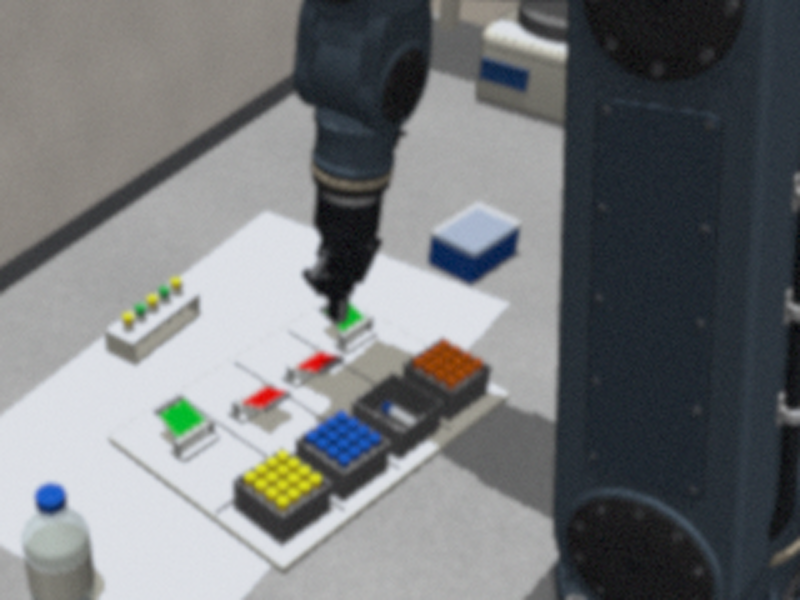

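View pics/t3.png

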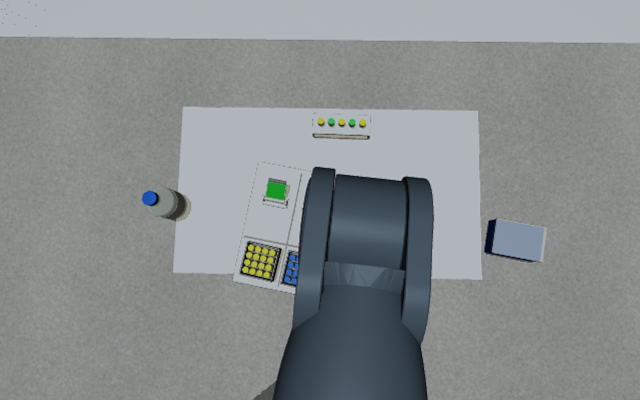

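The last joint is at its 180° limit, so the arm couldn't go further. The orange-lane tag now lies green at zoomed (347,318). I'll turn the tool half a turn, which gives the same finger shape, and continue.

Call:
{"fn": "step_arm", "kwargs": {"increments": [[0,0,0,0,0,-10.3],[0,0,0,0,0,-10.3],[0,0,0,0,0,-10.3],[0,0,0,0,0,-10.3],[0,0,0,0,0,-10.3],[0,0,0,0,0,-10.3],[0,0,0,0,0,-10.3],[0,0,0,0,0,-10.3],[0,0,0,0,0,-10.3],[0,0,0,0,0,-10.3],[0,0,0,0,0,-10.3],[0,0,0,0,0,-10.3],[0,0,0,0,0,-10.3],[0,0,0,0,0,-10.3],[0,0,0,0,0,-10.3],[0,0,0,0,0,-10.3],[0,0,0,0,0,-10.3],[0,0,0,0,0,0]]}}

```text
t: 10.8
position: [0.4682, -0.0292, 0.1716]
ee_rot: [176.8, 0.0, 175.3]
ft_force: [0.6, 0.8, -0.7]
opening: -0.0
```

```bash
sed -i 's/-10.3\]/169.7]/' go.py; python3 go.py 0.4793 0.0435 0.16
```

```text
10.8 [ 0.4682 -0.0292  0.1716] [1.7682e+02 2.0000e-02 1.7531e+02] shift [-0.0052  0.0726  0.0157] rot [ 3.18 -0.14  5.61]
```

Call:
{"fn": "step_arm", "kwargs": {"increments": [[0,0,0,3.2,0,5.6],[0,0,0,0,0,0],[0.001,0.018,0,0,0,0],[0.002,0.018,0,0,0,0],[0.002,0.018,0,0,0,0],[0.002,0.018,0,0,0,0],[0,0,0,0,0,0]]}}

```text
t: 11.68
position: [0.475, 0.0442, 0.1717]
ee_rot: [179.7, -0.2, 168.9]
ft_force: [-0.2, 0.4, -0.6]
opening: 0.0001
```

```bash
python3 go.py 0.4793 0.0435 0.11
```

```text
11.675 [0.475  0.0442 0.1717] [179.73  -0.2  168.87] shift [-0.0046 -0.0001  0.0616] rot [ 0.28 -0.2  -0.83]
```

Call:
{"fn": "step_arm", "kwargs": {"increments": [[-0.002,0,0.02,0,0,-0.8],[0,0,0.02,0,0,0],[0,0,0.02,0,0,0],[0,0,0.01,0,0,0],[0,0,0,0,0,0]]}}

```text
t: 12.3
position: [0.4771, 0.0416, 0.1003]
ee_rot: [179.6, -0.2, 169.5]
ft_force: [-1.0, 0.0, 0.0]
opening: 0.0
```

```bash
python3 go.py 0.4793 0.0435 0.066
```

```text
12.3 [0.4771 0.0416 0.1003] [ 1.7956e+02 -1.7000e-01  1.6954e+02] shift [-0.0019  0.002   0.0343] rot [ 0.44 -0.17 -0.16]
```

Call:
{"fn": "step_arm", "kwargs": {"increments": [[-0.001,0.002,0.012,0,0,0],[0,0,0.012,0,0,0],[0,0,0.01,0,0,0],[0,0,0,0,0,0]]}}

```text
t: 12.8
position: [0.4791, 0.0437, 0.0649]
ee_rot: [179.5, -0.1, 169.5]
ft_force: [-0.8, 0.9, 0.6]
opening: -0.0
```

```bash
python3 go.py 0.5502 0.0306 0.084
```

```text
12.8 [0.4791 0.0437 0.0649] [ 1.7952e+02 -1.0000e-01  1.6954e+02] shift [-0.0723  0.0002 -0.0192] rot [ 0.48 -0.1  -0.17]
```

Call:
{"fn": "step_arm", "kwargs": {"increments": [[-0.005,0,0,0,0,0],[-0.005,0,0,0,0,0],[-0.005,0,0,0,0,0],[-0.004,0,0,0,0,0],[-0.004,0,0,0,0,0],[-0.004,0,-0.001,0,0,0],[-0.004,0,-0.001,0,0,0],[-0.004,0,-0.002,0,0,0]]}}

```text
t: 13.8
position: [0.5166, 0.037, 0.0699]
ee_rot: [179.5, -0.0, 169.5]
ft_force: [-0.2, -0.4, 0.2]
opening: -0.0001
```

```bash
python3 go.py 0.5502 0.0306 0.084
```

```text
13.8 [0.5166 0.037  0.0699] [ 1.7950e+02 -3.0000e-02  1.6954e+02] shift [-0.0342 -0.     -0.0141] rot [ 0.5  -0.03 -0.16]
```

Call:
{"fn": "step_arm", "kwargs": {"increments": [[-0.004,0,-0.002,0,0,0],[-0.004,0,-0.002,0,0,0],[-0.004,0,-0.002,0,0,0],[-0.004,0,-0.002,0,0,0],[-0.004,0,-0.002,0,0,0],[-0.004,0,-0.002,0,0,0],[-0.004,0,0,0,0,0],[-0.004,0,0,0,0,0],[-0.002,0,0,0,0,0],[0,0,0,0,0,0]]}}

```text
t: 15.05
position: [0.5527, 0.0301, 0.0828]
ee_rot: [179.5, -0.0, 169.5]
ft_force: [-0.2, 0.8, -0.3]
opening: -0.0003
```

Run:
```python
from h import *
im,d=shot('side','s4')
cv2.imwrite('pics/s4z.png',cv2.resize(im[120:270,290-60:450-20,::-1],None,fx=4,fy=4,interpolation=cv2.INTER_CUBIC))
```

```text
(no output)
```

View pics/s4z.png

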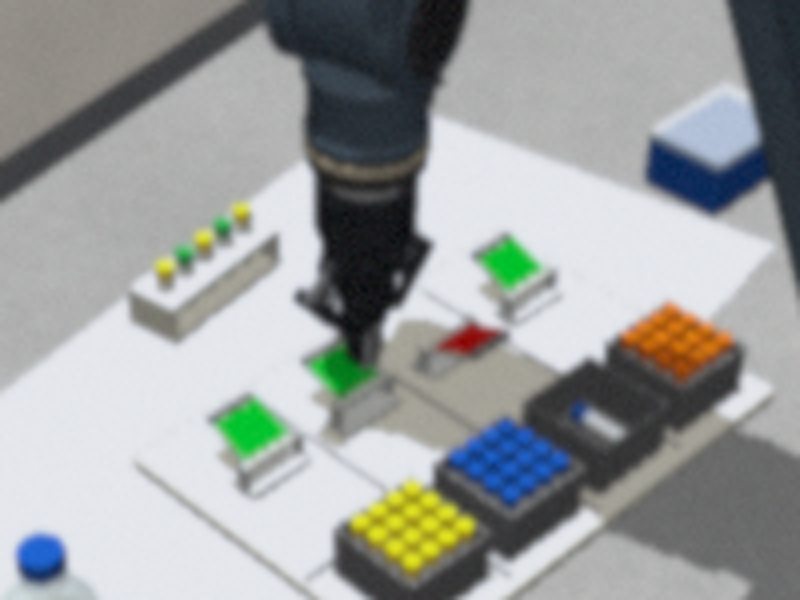

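The blue-lane tag has fallen over with green up, at zoomed (345,370). The orange-lane tag at (512,262) is green, and the nearly empty bin's tag at (465,340) is still red. I'll lift away.

Call:
{"fn": "step_arm", "kwargs": {"increments": [[0.003,0,-0.02,0,0,0],[0,0,-0.03,0,0,0],[0,0,-0.04,0,0,0],[0,0,-0.04,0,0,0],[0.03,-0.04,-0.02,0,0,0],[0.03,-0.04,0,0,0,0],[0.03,-0.04,0,0,0,0],[0.02,-0.05,0,0,0,0],[0.02,-0.05,0,0,0,0],[0.02,-0.05,0,0,0,0],[0.02,-0.05,0,0,0,0],[0.02,-0.05,0,0,0,0],[0,0,0,0,0,0],[0,0,0,0,0,0]]}}

```text
t: 16.85
position: [0.2858, -0.3087, 0.235]
ee_rot: [179.6, 0.1, 169.6]
ft_force: [0.5, 0.9, -0.0]
opening: -0.0
```

Run:
```python
from h import *
shot('top','t5');shot('side','s5')
a=cv2.imread('pics/t5.png');b=cv2.imread('pics/s5.png')[100:300,200:480]
cv2.imwrite('pics/c5.png',np.vstack([cv2.resize(a[100:330,130:560],(560,300)),cv2.resize(b,(420,300)).copy() if 0 else cv2.copyMakeBorder(cv2.resize(b,(420,300)),0,0,0,140,cv2.BORDER_CONSTANT)]))
```

```text
(no output)
```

View pics/c5.png

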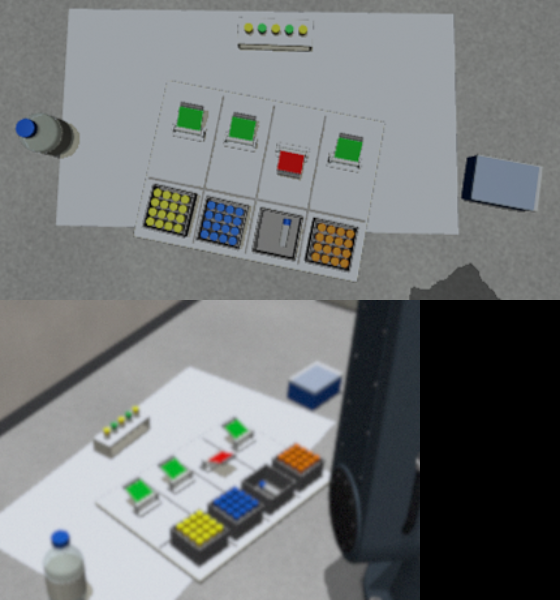

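Both views show green tags at the yellow, blue and orange bins and a red tag at the nearly empty bin. Nothing else looks moved and the arm is clear, so I'm handing in.

```bash
python3 -c "
from h import *
ctrl.job_done()"
```

```text
the job is handed in; nothing more can be done
```

All four tags now match their bins, and the job was handed in at about 17 s of the 64 s allowed. I pushed over only the two wrong tags, those at the full orange and full blue bins. I used the shut fingertips, moving at about 32–40 mm/s.

- **Final check:** in the last top and side pictures the yellow, blue and orange bins have green up, and the bin with one tube left has red up. The bins, bottle, tip box and rack look unmoved by eye; I did not measure their positions again.
- **Forces:** the wrist readings after each move stayed around 1 N. I only had readings at the end of each call, so brief peaks in between were not seen.
- **Off plan:** on the way to the blue bin the last joint reached its 180° limit, so the tool stopped short and tilted about 3°. This was in free air with no contact. I turned the tool half a turn and carried on as planned.

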